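# Take down the stack of spice tins onto their coasters

### The job

The four steel spice tins stand stacked in a tower. Take the tower down from the top, one tin after another, and set each tin upright inside the rim of the wooden coaster of its own size: the smallest tin on the smallest coaster, and so on up to the widest tin on the widest coaster. Tip no tin over, and leave the garlic bulb and the apple where they are.

Things in the scene. Friction and masses are not known exactly. Their poses are not given: they have to be found in the camera images.
- tin_xl: the widest of four round lidded steel tins with flat dark wooden lid tops: upright cylinder 68 mm in diameter, 38 mm high, about 160 g, closed, stiff. It is the bottom of the stack and stands on the worktop at the start. Origin: centre of its underside; z is its axis, up; it is round, so yaw means nothing.
- tin_l: the second widest of four round lidded steel tins with flat dark wooden lid tops: upright cylinder 56 mm in diameter, 38 mm high, about 120 g, closed, stiff. At the start it stands loose, roughly centred, on the lid of the 68 mm tin. Origin: centre of its underside; z is its axis, up; it is round, so yaw means nothing.
- tin_m: the third widest (second smallest) of four round lidded steel tins with flat dark wooden lid tops: upright cylinder 44 mm in diameter, 38 mm high, about 80 g, closed, stiff. At the start it stands loose, roughly centred, on the lid of the 56 mm tin. Origin: centre of its underside; z is its axis, up; it is round, so yaw means nothing.
- tin_s: the smallest of four round lidded steel tins with flat dark wooden lid tops: upright cylinder 32 mm in diameter, 38 mm high, about 50 g, closed, stiff. At the start it stands loose, roughly centred, on the lid of the 44 mm tin. Origin: centre of its underside; z is its axis, up; it is round, so yaw means nothing.
- coaster_xl: the widest of four round wooden coasters fixed to the worktop, the place of the 68 mm tin: 96 mm outside diameter, floor 5 mm above the worktop, round it a rim 5 mm thick whose top is 9 mm above the worktop, so 86 mm inside the rim (9 mm free all round its tin). Origin: centre of its underside, on the worktop (z = 0); z up.
- coaster_l: the second widest of four round wooden coasters fixed to the worktop, the place of the 56 mm tin: 84 mm outside diameter, floor 5 mm above the worktop, round it a rim 5 mm thick whose top is 9 mm above the worktop, so 74 mm inside the rim (9 mm free all round its tin). Origin: centre of its underside, on the worktop (z = 0); z up.
- coaster_m: the third widest (second smallest) of four round wooden coasters fixed to the worktop, the place of the 44 mm tin: 72 mm outside diameter, floor 5 mm above the worktop, round it a rim 5 mm thick whose top is 9 mm above the worktop, so 62 mm inside the rim (9 mm free all round its tin). Origin: centre of its underside, on the worktop (z = 0); z up.
- coaster_s: the smallest of four round wooden coasters fixed to the worktop, the place of the 32 mm tin: 60 mm outside diameter, floor 5 mm above the worktop, round it a rim 5 mm thick whose top is 9 mm above the worktop, so 50 mm inside the rim (9 mm free all round its tin). Origin: centre of its underside, on the worktop (z = 0); z up.
- garlic: bystander: a whole loose garlic bulb, about 60 mm across and 59 mm high, standing near the middle of the work area. Origin: centre of its underside. (Behind and to the right of it stands a tall fixed blender, about 0.4 m high, centred near x = 0.70, y = -0.18, its front near x = 0.58: carry things past it along the front of the worktop, at x of about 0.43.)
- apple: bystander: a loose red apple, about 72 mm across and 63 mm high, to the left. Origin: centre of its underside.
There are look-alikes about, which are no part of the job. Leave any turquoise look-alike of the coaster_m alone.

How it is judged:
On the way, in this order (a step that is already met when the one before it is completed fails the run):
1. the 32 mm tin stands upright, flat and at rest inside the rim of the 60 mm coaster (horizontal distance between tin_s and coaster_s below 0.011 m and z of tin_s in the frame of coaster_s below 0.0075 m and angle between tin_s's own z axis and vertical below 0.06 rad and linear speed of tin_s below 0.02 m/s), for 0.2 s.
2. the 44 mm tin stands upright, flat and at rest inside the rim of the 72 mm coaster (horizontal distance between tin_m and coaster_m below 0.011 m and z of tin_m in the frame of coaster_m below 0.0075 m and angle between tin_m's own z axis and vertical below 0.06 rad and linear speed of tin_m below 0.02 m/s), for 0.2 s.
3. the 56 mm tin stands upright, flat and at rest inside the rim of the 84 mm coaster (horizontal distance between tin_l and coaster_l below 0.011 m and z of tin_l in the frame of coaster_l below 0.0075 m and angle between tin_l's own z axis and vertical below 0.06 rad and linear speed of tin_l below 0.02 m/s), for 0.2 s.
4. the 68 mm tin stands upright, flat and at rest inside the rim of the 96 mm coaster (horizontal distance between tin_xl and coaster_xl below 0.011 m and z of tin_xl in the frame of coaster_xl below 0.0075 m and angle between tin_xl's own z axis and vertical below 0.06 rad and linear speed of tin_xl below 0.02 m/s), for 0.2 s.
At the end, for the whole second after the job is handed in: Each of the four tins stands on the floor of its own coaster (smallest on smallest, ... widest on widest), inside the rim (axis within 11 mm of the coaster's centre), flat (underside less than 7.5 mm above the worktop, tilt under 0.06 rad), released and at rest (under 0.02 m/s) (all of step 1 and all of step 2 and all of step 3 and all of step 4); the robot touches nothing.
It fails at once if a tin is tipped over (tilt beyond 0.7 rad) (angle between any of tin_s, tin_m, tin_l, tin_xl's own z axis and vertical above 0.7 rad).
It fails at once if the garlic is moved more than 30 mm (distance of garlic from where it was at the start of the episode above 0.03 m).
It fails at once if the apple is moved more than 30 mm (distance of apple from where it was at the start of the episode above 0.03 m).
It also fails if it takes over 138 s, if anything falls off the work surface, if the arm or the gripper's body presses on something with over 40 N, if the wrist force passes 120 N, or if a joint passes its speed limit or range.

### The arm

A 7-joint arm with a two-finger parallel gripper is mounted at the origin on a cart in front of the work surface, level with it; the furniture and walls round the work are solid. World frame = base frame: x ahead of the robot, y to its left, z up, the work surface at z = 0. Lengths are in m, angles in rad, forces in N, time in s.
With the tool pointing down it reaches from about 0.4 to 0.9 m from the base axis. Payload 5.5 kg.
Tool frame: the origin (TCP) lies midway between the tips of the shut fingers; the grasp point (between the pads) lies 19 mm behind it (env.pinch_z is the distance from the TCP to the grasp point, in m); z points along the fingers, y is the line along which they close (so a half turn about z gives the same grasp; the last joint's range is limited). The gripper opens to 92 mm and grips with 3 to 60 N. Pads are 19 mm wide; open, the fingers measure 130 mm over their backs; the gripper's body (75 mm by 190 mm) begins 47 mm behind the grasp point.
Start: joints at [1.426, 0.501, -0.427, 1.55, 0.221, 1.138, -0.21], TCP at [0.258, -0.597, 0.227] pointing down, gripper open.
Joint ranges: [-2.88, 2.88], [-0.31, 2.03], [-1.54, 1.56], [0.2, 2.42], [-1.41, 4.55], [0.19, 2.02], [-2.57, 2.57]. Speed limits (rad/s): [2.57, 2.57, 3.14, 3.14, 3.14, 3.14, 3.14].

### API

Orientations are given as [roll, pitch, yaw] about the fixed x, y, z axes, in that order (R = Rz(yaw) Ry(pitch) Rx(roll)).
In Python, from rig import env gives the robot as it stands.
- The arm moves only by the tool jog_arm, never from a script. Its argument "rows" is a list of rows, each an object of numbers: "ax", "ay", "az": the turn, a rotation vector about the tool's x, y, z in rad; "x", "y", "z": the shift along the tool's x, y, z in m; "hand": the finger opening in m, from 0 to 0.0918. In form: [{"ax": .., "ay": .., "az": .., "x": .., "y": .., "z": .., "hand": ..}, ...]. A call has 1 to 8 rows; each row shifts and turns the commanded pose from where the row before left it, along the tool's axes as they then stand; what a row does not reach is not made up. A row lasts 1/10 s, in which the tool goes at most 50 mm and 8.59 degrees, less where a joint would pass 70% of its speed; a pose out of reach is approached as far as the arm can. A call with a gripper value outside its range is refused whole. The fingers move at their own pace and stop on an object; "squeeze" is the grip in N (left out, the last holds). Time passes only in rows, so rows that do not move let the fingers close. It gives the time, the measured TCP pose, the force, the opening and the grip force at its end, in the units of the state.
- env.get_obs(): the state, without advancing time (a new reading comes with each control period).
- env.camera(name): name is "side" or "top"; returns a dict with "frame" (480x640x3 uint8, red, green, blue), "depth" (480x640 float32, m along the optical axis (not along the pixel's ray), 0 where there is no reading), "fov_y" (degrees; the focal length in pixels is half the picture's height over the tangent of half this angle, whatever the lens; pixels are square), "cx", "cy" (the principal point, pixels), "distortion" ([k1, k2, p1, p2, k3] as OpenCV has them; the pictures are not rectified), "rvec" (rotation vector, rad) and "tvec" (3), from world to camera coordinates, as OpenCV has them. Camera axes: x right, y down, z forward; pixel columns grow to the right and rows downward; lengths in m; the calibration is good to about 2 mm. A picture is of the moment at which its call begins.
- env.close_job(): hands the job in; it is judged then, once.
Trained networks look in the newest picture that a camera, given by its name, has taken for a name from the list of things; names that differ only in an ending like _2 or _b are one class to them, and where a whole thing is asked for, a point or a joint stands for the part that bears it (a point fixed in the world has none). Each returns a list of dicts, best first, with "conf" (0 to 1); they miss things now and then, are a little off and sometimes report something else, mostly with a low value. They report only what shows in the picture. A call takes as long as a camera call. They do not tell look-alikes from the thing itself.
- env.regions_of(thing, camera): "region" (480x640 bool, what is visible of it) and "pixel" ([column, row] in pixels, amid what is visible of it).
- env.place_of(thing, camera): "pixel" ([column, row] in pixels: a listed point, or the origin of a listed thing).
The state is a dict: "time": time; "joints": joint angles; "dq": joint speeds; "joint_efforts": joint torques, N m; "ee_pos": TCP position; "tool_rot": TCP orientation; "contact_force": force on the tool from outside, world axes, zero at the start; "moment": the same for the moment, N m; "gripper_width": finger opening in m; "grip_force": force on a finger pad.
Only numpy, scipy, OpenCV 4.12 (cv2) and the standard library are available. Lean on these libraries where they do the work, as an engineer would, in place of code of your own. Each camera call takes 0.05 s, during which the arm holds its last target. There are 200 camera calls.

## Working session

There is one attempt and no reset: what is moved stays moved. The work goes in short steps, Python scripts to look and compute and a tool call to move; the robot and the scene stay as the last step left them, time stands still between calls to the robot, and variables do not carry over. Pictures are saved under pics/ and viewed, at most 14 in all, crops included, and the job is handed in when it is done.

Besides the shell and the picture viewer there is one more tool, called after "Emit:" by a JSON object that holds its "op" and its "data", one argument or row to a line. jog_arm: Moves the arm, as the interface text tells. Its arguments: {"type":"object","properties":{"rows":{"type":"array"},"squeeze":{"type":"number"}},"required":["rows"]}

```bash
ls; mkdir -p pics; python3 - <<'E'
from rig import env
import cv2,numpy as np
o=env.get_obs(); print({k:np.round(v,3).tolist() for k,v in o.items()}, env.pinch_z)
for c in("top","side"):
    d=env.camera(c); cv2.imwrite(f"pics/{c}0.png",d["frame"][:,:,::-1]); print({k:v for k,v in d.items() if k not in("frame","depth")})
E
```

```text
pics
{'time': 0.0, 'joints': [1.426, 0.502, -0.427, 1.551, 0.221, 1.138, -0.21], 'dq': [-0.001, 0.001, -0.001, 0.001, 0.001, 0.002, -0.001], 'joint_efforts': [-0.001, -56.657, -5.816, -27.91, -0.069, 0.031, 0.0], 'ee_pos': [0.257, -0.596, 0.226], 'tool_rot': [-3.14, -0.0, 0.408], 'contact_force': [-0.141, -0.3, 0.276], 'moment': [0.023, 0.002, 0.036], 'grip_force': 0.0, 'gripper_width': 0.092} 0.0188
{'fov_y': 52.20292662373943, 'cx': 310.805858925955, 'cy': 235.02312692335326, 'distortion': array([-0.11858715,  0.        ,  0.        ,  0.        ,  0.        ]), 'rvec': array([ 2.14829363, -2.10749544,  0.21112064]), 'tvec': array([0.00247488, 0.54265022, 1.32460907])}
{'fov_y': 51.09394409604368, 'cx': 317.053048443028, 'cy': 239.16072889563657, 'distortion': array([0.02170732, 0.        , 0.        , 0.        , 0.        ]), 'rvec': array([ 0.38359128, -2.47442969,  1.60637055]), 'tvec': array([0.51592269, 0.12707331, 1.24996375])}
```

View pics/top0.png

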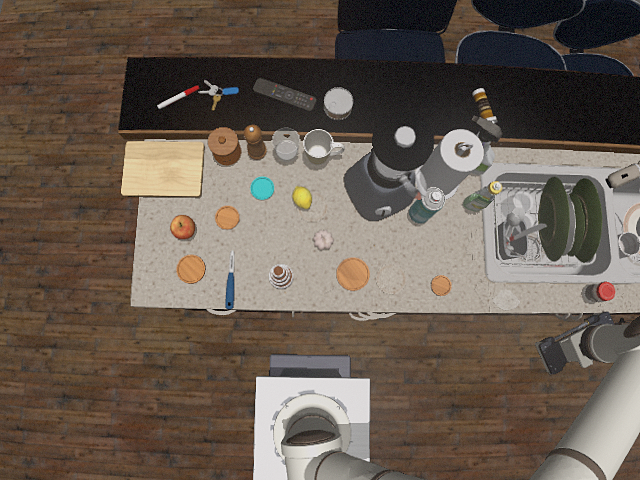

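View pics/side0.png

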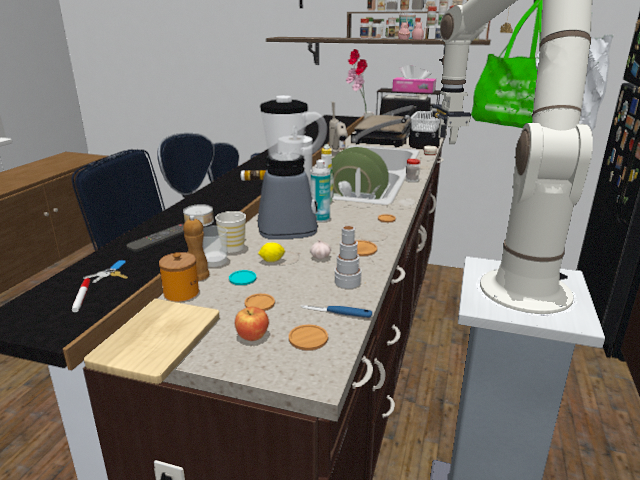

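The top view shows the tower at about (280,275) and orange coasters at (191,269), (227,218), (352,274) and (441,286). The turquoise decoy is at (262,189), garlic (323,240), apple (182,228). The side view agrees, with the tower at (347,255).

```bash
cat > h.py <<'E'
from rig import env
import cv2,numpy as np
def cam(c):
    d=env.camera(c); f=240/np.tan(np.radians(d["fov_y"]/2))
    d["K"]=np.array([[f,0,d["cx"]],[0,f,d["cy"]],[0,0,1]]); d["R"]=cv2.Rodrigues(d["rvec"])[0]; return d
def plane(d,px,z):
    "pixels -> world xy on the plane at height z"
    n=cv2.undistortPoints(np.asarray(px,float).reshape(-1,1,2),d["K"],d["distortion"])[:,0]
    r=np.c_[n,np.ones(len(n))]@d["R"]; o=-d["R"].T@d["tvec"]
    return (o+r*((z-o[2])/r[:,2])[:,None])[:,:2]
def blob(d,m,z):
    v,u=np.nonzero(m); return plane(d,np.c_[u,v],z)
def cloud(d,m):
    v,u=np.nonzero(m&(d["depth"]>0)); n=cv2.undistortPoints(np.c_[u,v].astype(float).reshape(-1,1,2),d["K"],d["distortion"])[:,0]
    return (np.c_[n,np.ones(len(n))]*d["depth"][v,u][:,None]-d["tvec"])@d["R"]
def circ(p):
    "centre and mean outer radius from the filled blob of world points"
    c,r=cv2.minEnclosingCircle(p.astype(np.float32)); return np.round(p.mean(0),4),np.round(c,4),round(r,4)
E
python3 - <<'E'
from h import *
for c in("top","side"):
    d=cam(c)
    for t,z in[("coaster_s",.009),("coaster_m",.009),("coaster_l",.009),("coaster_xl",.009),("tin_s",.152),("tin_m",.114),("tin_l",.076),("tin_xl",.038),("garlic",.03),("apple",.03)]:
        for r in env.regions_of(t,c)[:4]:
            m=r["region"]; p=cloud(d,m)
            print(c,t,round(r["conf"],2),np.round(r["pixel"]),m.sum(),d["frame"][m].mean(0).round(),circ(blob(d,m,z)),"cloud",np.median(p,0).round(3),p[:,2].max().round(3))
E
```

```text
top coaster_s 0.82 [441. 286.] 333 [186. 136.  95.] (array([ 0.4102, -0.3647]), array([ 0.4103, -0.3638]), 0.0304) cloud [ 0.41  -0.365  0.005] 0.014
top coaster_s 0.69 [226. 218.] 467 [193. 139.  91.] (array([0.5974, 0.2579]), array([0.5974, 0.2577]), 0.0364) cloud [0.598 0.259 0.004] 0.017
top coaster_s 0.58 [188. 268.] 638 [195. 138.  87.] (array([0.4468, 0.3564]), array([0.4473, 0.3565]), 0.0416) cloud [0.447 0.357 0.005] 0.015
top coaster_s 0.57 [264. 185.] 408 [ 73. 189. 189.] (array([0.6874, 0.1608]), array([0.6873, 0.1604]), 0.0347) cloud [0.689 0.161 0.005] 0.015
top coaster_m 0.82 [441. 286.] 333 [186. 136.  95.] (array([ 0.4102, -0.3647]), array([ 0.4103, -0.3638]), 0.0304) cloud [ 0.41  -0.365  0.005] 0.014
top coaster_m 0.69 [226. 218.] 467 [193. 139.  91.] (array([0.5974, 0.2579]), array([0.5974, 0.2577]), 0.0364) cloud [0.598 0.259 0.004] 0.017
top coaster_m 0.58 [188. 268.] 638 [195. 138.  87.] (array([0.4468, 0.3564]), array([0.4473, 0.3565]), 0.0416) cloud [0.447 0.357 0.005] 0.015
top coaster_m 0.57 [264. 185.] 408 [ 73. 189. 189.] (array([0.6874, 0.1608]), array([
[... 6315 characters left out ...]
lic 0.5 [321. 251.] 265 [192. 176. 172.] (array([ 0.5355, -0.0119]), array([ 0.541 , -0.0163]), 0.0593) cloud [ 0.534 -0.005  0.033] 0.058
side apple 0.95 [252. 322.] 979 [185. 111.  67.] (array([0.567 , 0.3799]), array([0.5679, 0.3772]), 0.0662) cloud [0.556 0.403 0.047] 0.063
side apple 0.7 [347. 234.] 207 [138. 133. 130.] (array([ 0.4881, -0.1333]), array([ 0.4879, -0.1364]), 0.0677) cloud [0.429 0.109 0.137] 0.155
side apple 0.65 [258. 305.] 358 [203. 147.  85.] (array([0.5847, 0.2945]), array([0.5847, 0.298 ]), 0.0367) cloud [0.602 0.259 0.006] 0.012
side apple 0.37 [309. 337.] 845 [197. 143.  85.] (array([0.4348, 0.3927]), array([0.436 , 0.3911]), 0.045) cloud [0.446 0.361 0.006] 0.013
```

Coasters found by size (blob radii 30, 36, 42 and 48 mm):

| Coaster | x | y |
|---|---|---|
| s | 0.410 | -0.365 |
| m | 0.598 | 0.258 |
| l | 0.447 | 0.357 |
| xl | 0.441 | -0.109 |

The top tin is at about (0.428, 0.097). I'll turn the tool to yaw 90°, so tool x is world y, tool y is world x, and z points down.

Emit:
{"op": "jog_arm", "data": {
  "rows": [
    {"az": -0.145,"z": -0.012,"hand": 0.07},
    {"az": -0.145,"z": -0.012},
    {"az": -0.145,"z": -0.012},
    {"az": -0.145,"z": -0.012},
    {"az": -0.145,"z": -0.012},
    {"az": -0.145,"z": -0.012},
    {"az": -0.145,"z": -0.012},
    {"az": -0.145,"z": -0.012}
  ],
  "squeeze": 20
}}

```text
validation failed for argument at $.ro...
```

Emit:
{"op": "jog_arm", "data": {
  "rows": [
    {"ax": 0,"ay": 0,"az": -0.145,"x": 0,"y": 0,"z": -0.012,"hand": 0.07},
    {"ax": 0,"ay": 0,"az": -0.145,"x": 0,"y": 0,"z": -0.012,"hand": 0.07},
    {"ax": 0,"ay": 0,"az": -0.145,"x": 0,"y": 0,"z": -0.012,"hand": 0.07},
    {"ax": 0,"ay": 0,"az": -0.145,"x": 0,"y": 0,"z": -0.012,"hand": 0.07},
    {"ax": 0,"ay": 0,"az": -0.145,"x": 0,"y": 0,"z": -0.012,"hand": 0.07},
    {"ax": 0,"ay": 0,"az": -0.145,"x": 0,"y": 0,"z": -0.012,"hand": 0.07},
    {"ax": 0,"ay": 0,"az": -0.145,"x": 0,"y": 0,"z": -0.012,"hand": 0.07},
    {"ax": 0,"ay": 0,"az": -0.145,"x": 0,"y": 0,"z": -0.012,"hand": 0.07}
  ],
  "squeeze": 20
}}

```text
time: 2.0
ee_pos: [0.2578, -0.5967, 0.3233]
tool_rot: [-3.142, 0.0, 1.574]
contact_force: [-0.5, -0.7, -0.1]
gripper_width: 0.0699
grip_force: 0.0
```

Emit:
{"op": "jog_arm", "data": {
  "rows": [
    {"ax": 0,"ay": 0,"az": 0,"x": 0.02,"y": 0.04,"z": 0,"hand": 0.07},
    {"ax": 0,"ay": 0,"az": 0,"x": 0.02,"y": 0.04,"z": 0,"hand": 0.07},
    {"ax": 0,"ay": 0,"az": 0,"x": 0.02,"y": 0.04,"z": 0,"hand": 0.07},
    {"ax": 0,"ay": 0,"az": 0,"x": 0.03,"y": 0.03,"z": 0,"hand": 0.07},
    {"ax": 0,"ay": 0,"az": 0,"x": 0.04,"y": 0.02,"z": 0,"hand": 0.07},
    {"ax": 0,"ay": 0,"az": 0,"x": 0.04,"y": 0,"z": 0,"hand": 0.07},
    {"ax": 0,"ay": 0,"az": 0,"x": 0.04,"y": 0,"z": 0,"hand": 0.07},
    {"ax": 0,"ay": 0,"az": 0,"x": 0.04,"y": 0,"z": 0,"hand": 0.07}
  ]
}}

```text
time: 2.8
ee_pos: [0.4287, -0.3453, 0.3226]
tool_rot: [3.142, 0.0, 1.568]
contact_force: [1.0, 0.8, 0.0]
gripper_width: 0.0697
grip_force: 0.0
```

Emit:
{"op": "jog_arm", "data": {
  "rows": [
    {"ax": 0,"ay": 0,"az": 0,"x": 0.04,"y": 0,"z": 0,"hand": 0.07},
    {"ax": 0,"ay": 0,"az": 0,"x": 0.04,"y": 0,"z": 0,"hand": 0.07},
    {"ax": 0,"ay": 0,"az": 0,"x": 0.04,"y": 0,"z": 0,"hand": 0.07},
    {"ax": 0,"ay": 0,"az": 0,"x": 0.04,"y": 0,"z": 0,"hand": 0.07},
    {"ax": 0,"ay": 0,"az": 0,"x": 0.04,"y": 0,"z": 0,"hand": 0.07},
    {"ax": 0,"ay": 0,"az": 0,"x": 0.04,"y": 0,"z": 0,"hand": 0.07},
    {"ax": 0,"ay": 0,"az": 0,"x": 0.04,"y": 0,"z": 0,"hand": 0.07},
    {"ax": 0,"ay": 0,"az": 0,"x": 0.04,"y": 0,"z": 0,"hand": 0.07}
  ]
}}

```text
time: 3.6
ee_pos: [0.4293, -0.0256, 0.323]
tool_rot: [3.141, 0.001, 1.568]
contact_force: [-0.5, 0.1, 0.0]
gripper_width: 0.07
grip_force: 0.0
```

Emit:
{"op": "jog_arm", "data": {
  "rows": [
    {"ax": 0,"ay": 0,"az": 0,"x": 0.04,"y": 0,"z": 0,"hand": 0.07},
    {"ax": 0,"ay": 0,"az": 0,"x": 0.04,"y": 0,"z": 0,"hand": 0.07},
    {"ax": 0,"ay": 0,"az": 0,"x": 0.03,"y": -0.001,"z": 0.01,"hand": 0.07},
    {"ax": 0,"ay": 0,"az": 0,"x": 0.012,"y": 0,"z": 0.02,"hand": 0.07},
    {"ax": 0,"ay": 0,"az": 0,"x": 0,"y": 0,"z": 0.03,"hand": 0.07},
    {"ax": 0,"ay": 0,"az": 0,"x": 0,"y": 0,"z": 0.03,"hand": 0.07},
    {"ax": 0,"ay": 0,"az": 0,"x": 0,"y": 0,"z": 0.02,"hand": 0.07},
    {"ax": 0,"ay": 0,"az": 0,"x": 0,"y": 0,"z": 0,"hand": 0.07}
  ]
}}

```text
time: 4.4
ee_pos: [0.4268, 0.0945, 0.2106]
tool_rot: [-3.137, -0.0, 1.569]
contact_force: [0.7, -0.5, -0.4]
gripper_width: 0.0703
grip_force: 0.0
```

```bash
python3 - <<'E'
from h import *
o=env.get_obs(); print(o["ee_pos"],o["joints"].round(2) if hasattr(o["joints"],"round") else o["joints"])
d=cam("side"); cv2.imwrite("pics/s1.png",cv2.resize(d["frame"][100:340,240:560,::-1],(800,600)))
E
```

```text
[0.42680248 0.09451875 0.21062284] [ 0.73  0.26 -1.13  2.06  0.28  0.99 -0.54]
```

View pics/s1.png

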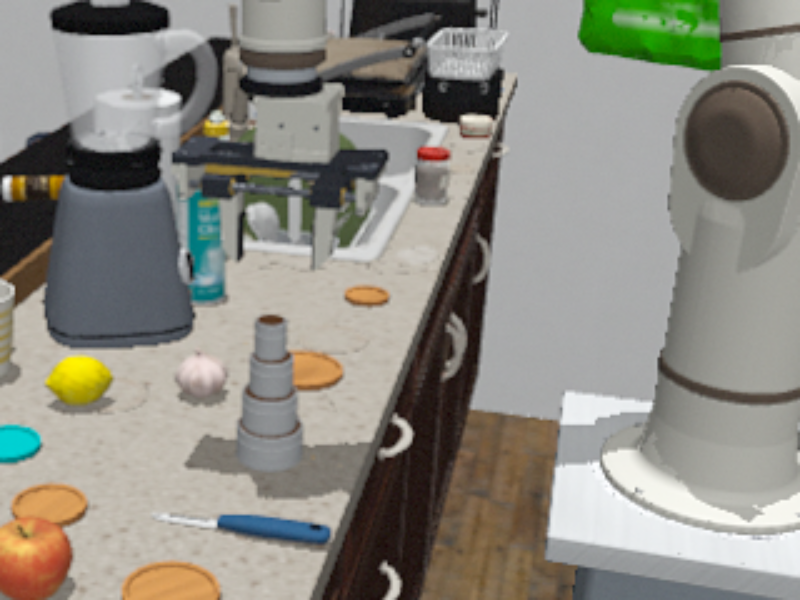

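The crop shows the open fingers (about columns 238 and 320) above the small tin at column 272, so they are well centred. Now to descend and grip.

Emit:
{"op": "jog_arm", "data": {
  "rows": [
    {"ax": 0,"ay": 0,"az": 0,"x": 0.002,"y": 0.001,"z": 0.02,"hand": 0.07},
    {"ax": 0,"ay": 0,"az": 0,"x": 0,"y": 0,"z": 0.03,"hand": 0.07},
    {"ax": 0,"ay": 0,"az": 0,"x": 0,"y": 0,"z": 0.025,"hand": 0.07},
    {"ax": 0,"ay": 0,"az": 0,"x": 0,"y": 0,"z": 0.012,"hand": 0.07},
    {"ax": 0,"ay": 0,"az": 0,"x": 0,"y": 0,"z": 0,"hand": 0.045},
    {"ax": 0,"ay": 0,"az": 0,"x": 0,"y": 0,"z": 0,"hand": 0.025},
    {"ax": 0,"ay": 0,"az": 0,"x": 0,"y": 0,"z": 0,"hand": 0.025},
    {"ax": 0,"ay": 0,"az": 0,"x": 0,"y": 0,"z": 0,"hand": 0.025}
  ],
  "squeeze": 15
}}

```text
time: 5.25
ee_pos: [0.4309, 0.0969, 0.1268]
tool_rot: [3.139, 0.0, 1.567]
contact_force: [-0.4, -0.1, -0.8]
gripper_width: 0.0429
grip_force: 0.0
```

Emit:
{"op": "jog_arm", "data": {
  "rows": [
    {"ax": 0,"ay": 0,"az": 0,"x": 0,"y": 0,"z": 0,"hand": 0.025},
    {"ax": 0,"ay": 0,"az": 0,"x": 0,"y": 0,"z": 0,"hand": 0.025},
    {"ax": 0,"ay": 0,"az": 0,"x": 0,"y": 0,"z": 0,"hand": 0.025},
    {"ax": 0,"ay": 0,"az": 0,"x": 0,"y": 0,"z": 0,"hand": 0.025}
  ]
}}

```text
time: 5.65
ee_pos: [0.4306, 0.0968, 0.1262]
tool_rot: [3.14, 0.0, 1.568]
contact_force: [0.3, -1.7, 4.9]
gripper_width: 0.0314
grip_force: 15.0
```

Emit:
{"op": "jog_arm", "data": {
  "rows": [
    {"ax": 0,"ay": 0,"az": 0,"x": 0,"y": 0,"z": -0.01,"hand": 0.025},
    {"ax": 0,"ay": 0,"az": 0,"x": 0,"y": 0,"z": -0.02,"hand": 0.025},
    {"ax": 0,"ay": 0,"az": 0,"x": 0,"y": 0,"z": -0.03,"hand": 0.025},
    {"ax": 0,"ay": 0,"az": 0,"x": 0,"y": 0,"z": -0.03,"hand": 0.025},
    {"ax": 0,"ay": 0,"az": 0,"x": 0,"y": 0,"z": -0.01,"hand": 0.025},
    {"ax": 0,"ay": 0,"az": 0,"x": -0.01,"y": 0,"z": 0,"hand": 0.025},
    {"ax": 0,"ay": 0,"az": 0,"x": -0.02,"y": 0,"z": 0,"hand": 0.025},
    {"ax": 0,"ay": 0,"az": 0,"x": -0.03,"y": 0,"z": 0,"hand": 0.025}
  ]
}}

```text
time: 6.45
ee_pos: [0.4285, 0.0365, 0.2246]
tool_rot: [-3.14, -0.0, 1.57]
contact_force: [0.3, -0.9, -0.6]
gripper_width: 0.0318
grip_force: 15.0
```

Emit:
{"op": "jog_arm", "data": {
  "rows": [
    {"ax": 0,"ay": 0,"az": 0,"x": -0.04,"y": 0,"z": 0,"hand": 0.025},
    {"ax": 0,"ay": 0,"az": 0,"x": -0.04,"y": 0,"z": 0,"hand": 0.025},
    {"ax": 0,"ay": 0,"az": 0,"x": -0.04,"y": 0,"z": 0,"hand": 0.025},
    {"ax": 0,"ay": 0,"az": 0,"x": -0.04,"y": 0,"z": 0,"hand": 0.025},
    {"ax": 0,"ay": 0,"az": 0,"x": -0.04,"y": 0,"z": 0,"hand": 0.025},
    {"ax": 0,"ay": 0,"az": 0,"x": -0.04,"y": 0,"z": 0,"hand": 0.025},
    {"ax": 0,"ay": 0,"az": 0,"x": -0.04,"y": 0,"z": 0,"hand": 0.025},
    {"ax": 0,"ay": 0,"az": 0,"x": -0.04,"y": -0.01,"z": 0,"hand": 0.025}
  ]
}}

```text
time: 7.25
ee_pos: [0.4177, -0.2848, 0.224]
tool_rot: [-3.14, -0.002, 1.568]
contact_force: [1.5, -0.1, -0.4]
gripper_width: 0.0315
grip_force: 15.0
```

Emit:
{"op": "jog_arm", "data": {
  "rows": [
    {"ax": 0,"ay": 0,"az": 0,"x": -0.04,"y": -0.01,"z": 0.01,"hand": 0.025},
    {"ax": 0,"ay": 0,"az": 0,"x": -0.03,"y": 0,"z": 0.02,"hand": 0.025},
    {"ax": 0,"ay": 0,"az": 0,"x": -0.012,"y": 0,"z": 0.03,"hand": 0.025},
    {"ax": 0,"ay": 0,"az": 0,"x": 0,"y": 0,"z": 0.03,"hand": 0.025},
    {"ax": 0,"ay": 0,"az": 0,"x": 0,"y": 0,"z": 0.03,"hand": 0.025},
    {"ax": 0,"ay": 0,"az": 0,"x": 0,"y": 0,"z": 0.03,"hand": 0.025},
    {"ax": 0,"ay": 0,"az": 0,"x": 0,"y": 0,"z": 0.02,"hand": 0.025},
    {"ax": 0,"ay": 0,"az": 0,"x": 0,"y": 0,"z": 0,"hand": 0.025}
  ]
}}

```text
time: 8.05
ee_pos: [0.4046, -0.3629, 0.0512]
tool_rot: [-3.135, -0.006, 1.568]
contact_force: [-0.6, 0.6, -0.9]
gripper_width: 0.0312
grip_force: 15.0
```

```bash
python3 - <<'E'
from h import *
o=env.get_obs(); print(o["time"],o["ee_pos"],o["gripper_width"])
d=cam("side"); cv2.imwrite("pics/s2.png",cv2.resize(d["frame"][140:290,300:500,::-1],(800,600)))
E
```

```text
8.05 [ 0.40455823 -0.36290274  0.05117935] 0.03124232604597223
```

View pics/s2.png

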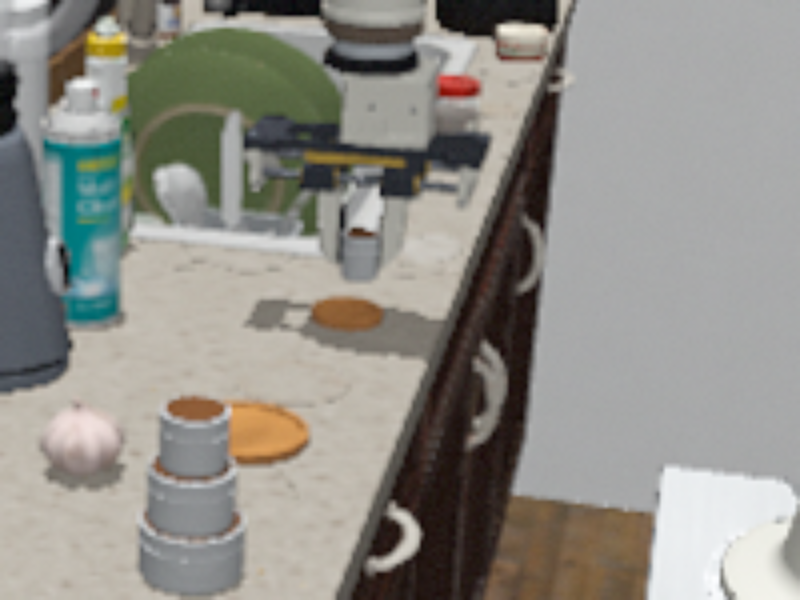

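Tin_s hangs upright in the fingers at (361,255) in the crop, with the coaster just below at (348,314). I'll check the lateral offset numerically.

```bash
python3 - <<'E'
from h import *
o=env.get_obs(); print(o["time"],o["ee_pos"],o["tool_rot"])
d=cam("side")
P=lambda w:cv2.projectPoints(np.array([w],float),d["rvec"],d["tvec"],d["K"],d["distortion"])[0][0,0].round(1)
print("proj tin",P([.4046,-.363,.06]),P([.4085,-.363,.06]),P([.410,-.365,.009]))
f=d["frame"].astype(int); s=f[:,:,0]-f[:,:,2]
v,u=np.nonzero((s>60)[205:230,370:405]); print("coaster",u.min()+370,u.max()+370,v.min()+205,v.max()+205,u.mean()+370,v.mean()+205)
for r in env.regions_of("tin_s","side")[:4]:
    m=r["region"]; v,u=np.nonzero(m); print(r["conf"],u.min(),u.max(),v.min(),v.max(),u.mean(),np.median(cloud(d,m),0).round(4))
E
```

```text
8.1 [ 0.40609394 -0.36364518  0.05314723] [-3.13737257 -0.00416303  1.56815778]
proj tin [390.  203.2] [388.8 203. ] [387.6 217.2]
coaster 378 394 214 222 386.1869158878505 217.90654205607476
0.88 337 359 257 273 347.56666666666666 [0.4235 0.1199 0.0622]
0.85 340 357 239 259 348.4468085106383 [0.4257 0.1122 0.1027]
0.46 312 330 242 257 321.1737288135593 [ 0.5308 -0.0053  0.0329]
0.42 384 394 197 210 389.37404580152673 [ 0.4056 -0.353   0.0621]
```

Emit:
{"op": "jog_arm", "data": {
  "rows": [
    {"ax": 0,"ay": 0,"az": 0,"x": -0.002,"y": 0.004,"z": 0,"hand": 0.025},
    {"ax": 0,"ay": 0,"az": 0,"x": 0,"y": 0,"z": 0.015,"hand": 0.025},
    {"ax": 0,"ay": 0,"az": 0,"x": 0,"y": 0,"z": 0.012,"hand": 0.025},
    {"ax": 0,"ay": 0,"az": 0,"x": 0,"y": 0,"z": 0.006,"hand": 0.025},
    {"ax": 0,"ay": 0,"az": 0,"x": 0,"y": 0,"z": 0,"hand": 0.025},
    {"ax": 0,"ay": 0,"az": 0,"x": 0,"y": 0,"z": 0,"hand": 0.025}
  ]
}}

```text
time: 8.8
ee_pos: [0.4125, -0.3668, 0.0224]
tool_rot: [-3.141, -0.001, 1.568]
contact_force: [0.5, -0.2, -0.5]
gripper_width: 0.0316
grip_force: 15.0
```

Lower in small steps until it touches, then release slowly.

Emit:
{"op": "jog_arm", "data": {
  "rows": [
    {"ax": 0,"ay": 0,"az": 0,"x": 0,"y": 0,"z": 0.002,"hand": 0.025},
    {"ax": 0,"ay": 0,"az": 0,"x": 0,"y": 0,"z": 0.001,"hand": 0.025},
    {"ax": 0,"ay": 0,"az": 0,"x": 0,"y": 0,"z": 0.001,"hand": 0.025},
    {"ax": 0,"ay": 0,"az": 0,"x": 0,"y": 0,"z": 0,"hand": 0.025},
    {"ax": 0,"ay": 0,"az": 0,"x": 0,"y": 0,"z": 0,"hand": 0.025}
  ]
}}

```text
time: 9.3
ee_pos: [0.4125, -0.3672, 0.0188]
tool_rot: [3.141, 0.0, 1.568]
contact_force: [0.1, -0.1, -0.8]
gripper_width: 0.0314
grip_force: 15.0
```

Emit:
{"op": "jog_arm", "data": {
  "rows": [
    {"ax": 0,"ay": 0,"az": 0,"x": 0,"y": 0,"z": 0.001,"hand": 0.025},
    {"ax": 0,"ay": 0,"az": 0,"x": 0,"y": 0,"z": 0.001,"hand": 0.025},
    {"ax": 0,"ay": 0,"az": 0,"x": 0,"y": 0,"z": 0,"hand": 0.025},
    {"ax": 0,"ay": 0,"az": 0,"x": 0,"y": 0,"z": 0,"hand": 0.025}
  ]
}}

```text
time: 9.7
ee_pos: [0.4126, -0.3673, 0.0172]
tool_rot: [-3.142, 0.001, 1.568]
contact_force: [-1.3, 0.7, 6.1]
gripper_width: 0.032
grip_force: 15.0
```

Emit:
{"op": "jog_arm", "data": {
  "rows": [
    {"ax": 0,"ay": 0,"az": 0,"x": 0,"y": 0,"z": 0,"hand": 0.036},
    {"ax": 0,"ay": 0,"az": 0,"x": 0,"y": 0,"z": 0,"hand": 0.045},
    {"ax": 0,"ay": 0,"az": 0,"x": 0,"y": 0,"z": 0,"hand": 0.06},
    {"ax": 0,"ay": 0,"az": 0,"x": 0,"y": 0,"z": 0,"hand": 0.06},
    {"ax": 0,"ay": 0,"az": 0,"x": 0,"y": 0,"z": 0,"hand": 0.06},
    {"ax": 0,"ay": 0,"az": 0,"x": 0,"y": 0,"z": 0,"hand": 0.06},
    {"ax": 0,"ay": 0,"az": 0,"x": 0,"y": 0,"z": -0.01,"hand": 0.07},
    {"ax": 0,"ay": 0,"az": 0,"x": 0,"y": 0,"z": -0.03,"hand": 0.07}
  ]
}}

```text
time: 10.5
ee_pos: [0.4107, -0.3657, 0.0554]
tool_rot: [-3.138, -0.004, 1.568]
contact_force: [0.9, 0.0, -0.1]
gripper_width: 0.0687
grip_force: 0.0
```

Emit:
{"op": "jog_arm", "data": {
  "rows": [
    {"ax": 0,"ay": 0,"az": 0,"x": 0,"y": 0,"z": -0.04,"hand": 0.07},
    {"ax": 0,"ay": 0,"az": 0,"x": 0,"y": 0,"z": -0.04,"hand": 0.07},
    {"ax": 0,"ay": 0,"az": 0,"x": 0,"y": 0,"z": -0.04,"hand": 0.07},
    {"ax": 0,"ay": 0,"az": 0,"x": 0.03,"y": 0,"z": -0.04,"hand": 0.07},
    {"ax": 0,"ay": 0,"az": 0,"x": 0.04,"y": 0,"z": 0,"hand": 0.07},
    {"ax": 0,"ay": 0,"az": 0,"x": 0.04,"y": 0.005,"z": 0,"hand": 0.07},
    {"ax": 0,"ay": 0,"az": 0,"x": 0.04,"y": 0.005,"z": 0,"hand": 0.07},
    {"ax": 0,"ay": 0,"az": 0,"x": 0.04,"y": 0.005,"z": 0,"hand": 0.07}
  ]
}}

```text
time: 11.3
ee_pos: [0.428, -0.1756, 0.2175]
tool_rot: [3.141, 0.001, 1.568]
contact_force: [0.3, -0.5, -0.4]
gripper_width: 0.07
grip_force: 0.0
```

```bash
cat >> h.py <<'E'
def disc(d,z,lo,hi,tol=.008):
    "centre of the flat patch at height z inside the box lo..hi, from depth and on the known plane"
    a=np.ones(d["depth"].shape,bool); v,u=np.nonzero(a&(d["depth"]>0)); p=cloud(d,a)
    k=(abs(p[:,2]-z)<tol)&(p[:,:2]>lo).all(1)&(p[:,:2]<hi).all(1)
    return k.sum(),circ(plane(d,np.c_[u,v][k],z)),p[k].mean(0).round(4)
E
python3 - <<'E'
from h import *
o=env.get_obs(); print(o["time"],o["ee_pos"])
d=cam("top")
print("tin_m",disc(d,.114,[.36,.03],[.5,.16]))
print("tin_s",disc(d,.043,[.36,-.43],[.46,-.31]))
cv2.imwrite("pics/t3.png",cv2.resize(d["frame"][180:330,140:500,::-1],(800,333)))
E
```

```text
11.3 [ 0.42796617 -0.17559122  0.21748393]
tin_m (np.int64(213), (array([0.4284, 0.0968]), array([0.4282, 0.0969]), 0.022), array([0.4284, 0.0968, 0.1135]))Traceback (most recent call last):
  File "<stdin>", line 5, in <module>
  File "h.py", line 23, in disc
    return k.sum(),circ(plane(d,np.c_[u,v][k],z)),p[k].mean(0).round(4)
                        ~~~~~^^^^^^^^^^^^^^^^^^^
  File "h.py", line 8, in plane
    n=cv2.undistortPoints(np.asarray(px,float).reshape(-1,1,2),d["K"],d["distortion"])[:,0]
      ~~~~~~~~~~~~~~~~~~~^^^^^^^^^^^^^^^^^^^^^^^^^^^^^^^^^^^^^^^^^^^^^^^^^^^^^^^^^^^^^
cv2.error: OpenCV(4.12.0) /io/opencv/modules/calib3d/src/undistort.dispatch.cpp:347: error: (-215:Assertion failed) CV_IS_MAT(_src) && CV_IS_MAT(_dst) && (_src->rows == 1 || _src->cols == 1) && (_dst->rows == 1 || _dst->cols == 1) && _src->cols + _src->rows - 1 == _dst->rows + _dst->cols - 1 && (CV_MAT_TYPE(_src->type) == CV_32FC2 || CV_MAT_TYPE(_src->type) == CV_64FC2) && (CV_MAT_TYPE(_dst->type) == CV_32FC2 || CV_MAT_TYPE(_dst->type) == CV_64FC2) in function 'cvUndistortPointsInternal'
```

Emit:
{"op": "jog_arm", "data": {
  "rows": [
    {"ax": 0,"ay": 0,"az": 0,"x": 0.04,"y": 0,"z": 0,"hand": 0.08},
    {"ax": 0,"ay": 0,"az": 0,"x": 0.04,"y": 0,"z": 0,"hand": 0.08},
    {"ax": 0,"ay": 0,"az": 0,"x": 0.04,"y": 0,"z": 0,"hand": 0.08},
    {"ax": 0,"ay": 0,"az": 0,"x": 0.04,"y": 0,"z": 0,"hand": 0.08},
    {"ax": 0,"ay": 0,"az": 0,"x": 0.04,"y": 0,"z": 0,"hand": 0.08},
    {"ax": 0,"ay": 0,"az": 0,"x": 0.04,"y": 0,"z": 0.01,"hand": 0.08},
    {"ax": 0,"ay": 0,"az": 0,"x": 0.025,"y": 0,"z": 0.01,"hand": 0.08},
    {"ax": 0,"ay": 0,"az": 0,"x": 0.005,"y": 0,"z": 0.01,"hand": 0.08}
  ]
}}

```text
time: 12.15
ee_pos: [0.4287, 0.0966, 0.1874]
tool_rot: [3.14, -0.001, 1.574]
contact_force: [0.1, -0.4, 0.3]
gripper_width: 0.0804
grip_force: 0.0
```

```bash
python3 - <<'E'
from h import *
o=env.get_obs(); print(o["time"],o["ee_pos"])
t=cam("top");d=cam("side")
for n,c in(("side",d),("top",t)):
    try: print(n,"tin_s",disc(c,.043,[.36,-.43],[.46,-.31]))
    except Exception: print(n,"none")
a=cv2.resize(d["frame"][100:310,260:460,::-1],(400,420)); b=cv2.resize(t["frame"][220:320,380:480,::-1],(400,420))
cv2.imwrite("pics/c3.png",np.hstack([a,b]))
E
```

```text
12.15 [0.42874291 0.09658935 0.18737914]
side tin_s (np.int64(48), (array([ 0.4107, -0.3563]), array([ 0.4105, -0.3565]), 0.0249), array([ 0.4113, -0.3603,  0.0415]))
top tin_s (np.int64(104), (array([ 0.4112, -0.3662]), array([ 0.4108, -0.3659]), 0.0168), array([ 0.4113, -0.3665,  0.042 ]))
```

View pics/c3.png

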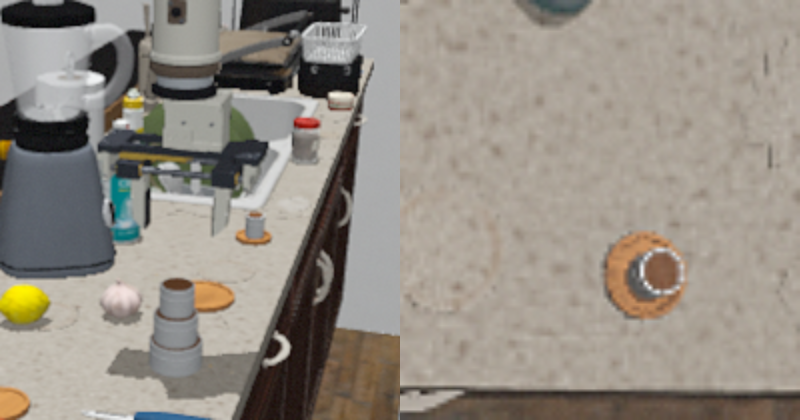

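Tin_s stands upright on its coaster at (0.411, -0.366), about 1–2 mm off centre. Now tin_m.

Emit:
{"op": "jog_arm", "data": {
  "rows": [
    {"ax": 0,"ay": 0,"az": 0,"x": 0,"y": 0,"z": 0.03,"hand": 0.08},
    {"ax": 0,"ay": 0,"az": 0,"x": 0,"y": 0,"z": 0.03,"hand": 0.08},
    {"ax": 0,"ay": 0,"az": 0,"x": 0,"y": 0,"z": 0.025,"hand": 0.08},
    {"ax": 0,"ay": 0,"az": 0,"x": 0,"y": 0,"z": 0.011,"hand": 0.08},
    {"ax": 0,"ay": 0,"az": 0,"x": 0,"y": 0,"z": 0,"hand": 0.06},
    {"ax": 0,"ay": 0,"az": 0,"x": 0,"y": 0,"z": 0,"hand": 0.036},
    {"ax": 0,"ay": 0,"az": 0,"x": 0,"y": 0,"z": 0,"hand": 0.036},
    {"ax": 0,"ay": 0,"az": 0,"x": 0,"y": 0,"z": 0,"hand": 0.036}
  ],
  "squeeze": 18
}}

```text
time: 13.05
ee_pos: [0.4298, 0.0928, 0.0918]
tool_rot: [3.139, 0.0, 1.567]
contact_force: [0.3, -0.1, 0.2]
gripper_width: 0.0526
grip_force: 0.0
```

Emit:
{"op": "jog_arm", "data": {
  "rows": [
    {"ax": 0,"ay": 0,"az": 0,"x": 0,"y": 0,"z": 0,"hand": 0.036},
    {"ax": 0,"ay": 0,"az": 0,"x": 0,"y": 0,"z": 0,"hand": 0.036},
    {"ax": 0,"ay": 0,"az": 0,"x": 0,"y": 0,"z": 0,"hand": 0.036},
    {"ax": 0,"ay": 0,"az": 0,"x": 0,"y": 0,"z": 0,"hand": 0.036}
  ]
}}

```text
time: 13.45
ee_pos: [0.4293, 0.0927, 0.0913]
tool_rot: [3.141, 0.001, 1.568]
contact_force: [-2.0, -1.0, 6.4]
gripper_width: 0.0433
grip_force: 18.0
```

Emit:
{"op": "jog_arm", "data": {
  "rows": [
    {"ax": 0,"ay": 0,"az": 0,"x": 0,"y": 0,"z": -0.01,"hand": 0.036},
    {"ax": 0,"ay": 0,"az": 0,"x": 0,"y": 0,"z": -0.02,"hand": 0.036},
    {"ax": 0,"ay": 0,"az": 0,"x": 0,"y": 0,"z": -0.03,"hand": 0.036},
    {"ax": 0,"ay": 0,"az": 0,"x": 0,"y": 0,"z": -0.03,"hand": 0.036},
    {"ax": 0,"ay": 0,"az": 0,"x": 0.01,"y": 0.01,"z": 0,"hand": 0.036},
    {"ax": 0,"ay": 0,"az": 0,"x": 0.02,"y": 0.02,"z": 0,"hand": 0.036},
    {"ax": 0,"ay": 0,"az": 0,"x": 0.025,"y": 0.025,"z": 0,"hand": 0.036},
    {"ax": 0,"ay": 0,"az": 0,"x": 0.025,"y": 0.025,"z": 0,"hand": 0.036}
  ]
}}

```text
time: 14.25
ee_pos: [0.51, 0.1727, 0.1812]
tool_rot: [3.141, 0.001, 1.567]
contact_force: [1.1, 0.1, 0.4]
gripper_width: 0.0438
grip_force: 18.0
```

Emit:
{"op": "jog_arm", "data": {
  "rows": [
    {"ax": 0,"ay": 0,"az": 0,"x": 0.025,"y": 0.03,"z": 0,"hand": 0.036},
    {"ax": 0,"ay": 0,"az": 0,"x": 0.025,"y": 0.03,"z": 0,"hand": 0.036},
    {"ax": 0,"ay": 0,"az": 0,"x": 0.02,"y": 0.02,"z": 0.01,"hand": 0.036},
    {"ax": 0,"ay": 0,"az": 0,"x": 0.01,"y": 0.008,"z": 0.02,"hand": 0.036},
    {"ax": 0,"ay": 0,"az": 0,"x": 0,"y": 0,"z": 0.03,"hand": 0.036},
    {"ax": 0,"ay": 0,"az": 0,"x": 0,"y": 0,"z": 0.03,"hand": 0.036},
    {"ax": 0,"ay": 0,"az": 0,"x": 0,"y": 0,"z": 0.02,"hand": 0.036},
    {"ax": 0,"ay": 0,"az": 0,"x": 0,"y": 0,"z": 0,"hand": 0.036}
  ]
}}

```text
time: 15.05
ee_pos: [0.5953, 0.2508, 0.0677]
tool_rot: [-3.136, 0.002, 1.568]
contact_force: [-0.6, -0.3, -1.0]
gripper_width: 0.0435
grip_force: 18.0
```

```bash
python3 - <<'E'
from h import *
d=cam("side"); o=env.get_obs(); print(o["time"],o["ee_pos"],o["tool_rot"])
e=o["ee_pos"]
P=lambda w:cv2.projectPoints(np.array([w],float),d["rvec"],d["tvec"],d["K"],d["distortion"])[0][0,0].round(1)
print("proj tin axis",P([e[0],e[1]+.004,e[2]+.004]),P([.598,.258,.009]))
for r in env.regions_of("tin_m","side")[:4]:
    m=r["region"]; v,u=np.nonzero(m); print(r["conf"],u.min(),u.max(),v.min(),v.max(),u.mean(),v.mean(),np.median(cloud(d,m),0).round(4))
t=cam("top"); print("tin_l",disc(t,.076,[.36,.03],[.5,.16]))
cv2.imwrite("pics/s4.png",cv2.resize(d["frame"][200:350,180:380,::-1],(800,600)))
E
```

```text
15.1 [0.59646736 0.25171775 0.06983541] [-3.13901566e+00  6.81287803e-04  1.56777758e+00]
proj tin axis [260.9 276. ] [261.1 300.6]
0.8 252 271 265 287 261.25 276.28125 [0.5912 0.2682 0.08  ]
0.58 382 392 206 219 387.03937007874015 212.1496062992126 [ 0.4123 -0.3576  0.0283]
0.56 337 359 252 274 347.58185840707966 262.69026548672565 [0.4264 0.1162 0.069 ]
tin_l (np.int64(333), (array([0.4292, 0.0978]), array([0.4289, 0.0979]), 0.028), array([0.4292, 0.0978, 0.0756]))
```

View pics/s4.png

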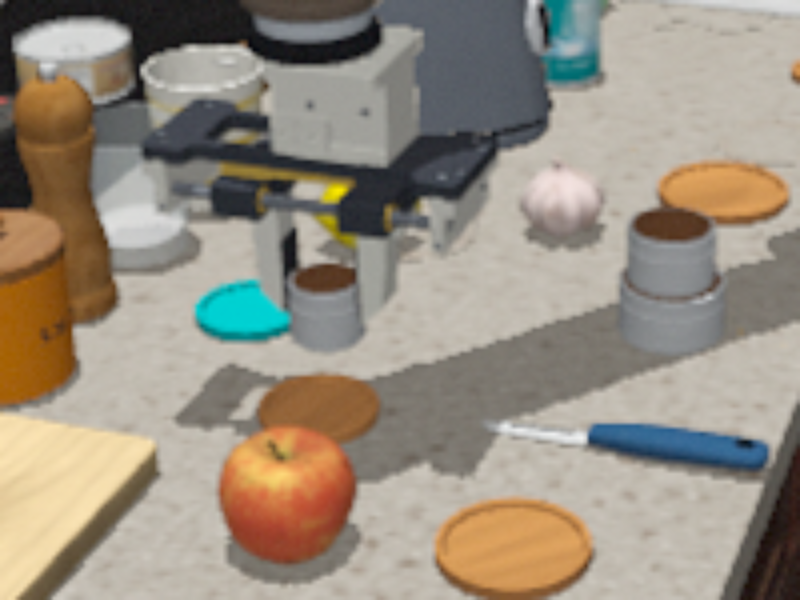

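Tin_m is held upright at (325,305) in the crop, over its coaster at (319,408); projections match. I'll lower it.

Emit:
{"op": "jog_arm", "data": {
  "rows": [
    {"ax": 0,"ay": 0,"az": 0,"x": 0.003,"y": 0.001,"z": 0.01,"hand": 0.036},
    {"ax": 0,"ay": 0,"az": 0,"x": 0,"y": 0,"z": 0.02,"hand": 0.036},
    {"ax": 0,"ay": 0,"az": 0,"x": 0,"y": 0,"z": 0.012,"hand": 0.036},
    {"ax": 0,"ay": 0,"az": 0,"x": 0,"y": 0,"z": 0.004,"hand": 0.036},
    {"ax": 0,"ay": 0,"az": 0,"x": 0,"y": 0,"z": 0,"hand": 0.036},
    {"ax": 0,"ay": 0,"az": 0,"x": 0,"y": 0,"z": 0,"hand": 0.036}
  ]
}}

```text
time: 15.8
ee_pos: [0.5984, 0.2556, 0.0247]
tool_rot: [-3.142, -0.0, 1.568]
contact_force: [-0.1, 0.4, -0.5]
gripper_width: 0.0435
grip_force: 18.0
```

Emit:
{"op": "jog_arm", "data": {
  "rows": [
    {"ax": 0,"ay": 0,"az": 0,"x": -0.001,"y": 0,"z": 0.002,"hand": 0.036},
    {"ax": 0,"ay": 0,"az": 0,"x": 0,"y": 0,"z": 0.001,"hand": 0.036},
    {"ax": 0,"ay": 0,"az": 0,"x": 0,"y": 0,"z": 0.001,"hand": 0.036},
    {"ax": 0,"ay": 0,"az": 0,"x": 0,"y": 0,"z": 0.0005,"hand": 0.036},
    {"ax": 0,"ay": 0,"az": 0,"x": 0,"y": 0,"z": 0,"hand": 0.036},
    {"ax": 0,"ay": 0,"az": 0,"x": 0,"y": 0,"z": 0,"hand": 0.036}
  ]
}}

```text
time: 16.4
ee_pos: [0.5985, 0.2543, 0.0205]
tool_rot: [3.141, 0.0, 1.568]
contact_force: [-0.5, -1.0, 0.6]
gripper_width: 0.0436
grip_force: 18.0
```

Emit:
{"op": "jog_arm", "data": {
  "rows": [
    {"ax": 0,"ay": 0,"az": 0,"x": 0,"y": 0,"z": 0.001,"hand": 0.036},
    {"ax": 0,"ay": 0,"az": 0,"x": 0,"y": 0,"z": 0,"hand": 0.036},
    {"ax": 0,"ay": 0,"az": 0,"x": 0,"y": 0,"z": 0,"hand": 0.036}
  ]
}}

```text
time: 16.7
ee_pos: [0.5985, 0.2543, 0.0204]
tool_rot: [3.141, 0.001, 1.568]
contact_force: [-2.3, -1.7, 7.2]
gripper_width: 0.0436
grip_force: 18.0
```

Emit:
{"op": "jog_arm", "data": {
  "rows": [
    {"ax": 0,"ay": 0,"az": 0,"x": 0,"y": 0,"z": 0,"hand": 0.048},
    {"ax": 0,"ay": 0,"az": 0,"x": 0,"y": 0,"z": 0,"hand": 0.058},
    {"ax": 0,"ay": 0,"az": 0,"x": 0,"y": 0,"z": 0,"hand": 0.07},
    {"ax": 0,"ay": 0,"az": 0,"x": 0,"y": 0,"z": 0,"hand": 0.075},
    {"ax": 0,"ay": 0,"az": 0,"x": 0,"y": 0,"z": 0,"hand": 0.075},
    {"ax": 0,"ay": 0,"az": 0,"x": 0,"y": 0,"z": -0.01,"hand": 0.075},
    {"ax": 0,"ay": 0,"az": 0,"x": 0,"y": 0,"z": -0.03,"hand": 0.09},
    {"ax": 0,"ay": 0,"az": 0,"x": 0,"y": 0,"z": -0.04,"hand": 0.09}
  ]
}}

```text
time: 17.5
ee_pos: [0.5969, 0.2536, 0.0987]
tool_rot: [-3.138, 0.001, 1.568]
contact_force: [-0.5, 0.2, -0.0]
gripper_width: 0.0864
grip_force: 0.0
```

Emit:
{"op": "jog_arm", "data": {
  "rows": [
    {"ax": 0,"ay": 0,"az": 0,"x": 0,"y": 0,"z": -0.04,"hand": 0.09},
    {"ax": 0,"ay": 0,"az": 0,"x": -0.02,"y": -0.025,"z": -0.01,"hand": 0.09},
    {"ax": 0,"ay": 0,"az": 0,"x": -0.03,"y": -0.03,"z": 0,"hand": 0.09},
    {"ax": 0,"ay": 0,"az": 0,"x": -0.03,"y": -0.03,"z": 0,"hand": 0.09},
    {"ax": 0,"ay": 0,"az": 0,"x": -0.03,"y": -0.03,"z": 0,"hand": 0.09},
    {"ax": 0,"ay": 0,"az": 0,"x": -0.025,"y": -0.03,"z": 0,"hand": 0.09},
    {"ax": 0,"ay": 0,"az": 0,"x": -0.02,"y": -0.024,"z": 0,"hand": 0.09},
    {"ax": 0,"ay": 0,"az": 0,"x": 0,"y": 0,"z": 0,"hand": 0.09}
  ]
}}

```text
time: 18.3
ee_pos: [0.4253, 0.0961, 0.1488]
tool_rot: [-3.139, 0.005, 1.566]
contact_force: [0.3, -0.5, -0.3]
gripper_width: 0.09
grip_force: 0.0
```

```bash
python3 - <<'E'
from h import *
t=cam("top");d=cam("side");o=env.get_obs(); print(o["time"],o["ee_pos"],o["gripper_width"])
print("tin_m",disc(t,.043,[.55,.20],[.65,.31]))
print("tin_s",disc(t,.043,[.36,-.43],[.46,-.31]))
a=cv2.resize(d["frame"][180:360,220:400,::-1],(400,400)); b=cv2.resize(t["frame"][180:280,170:270,::-1],(400,400))
cv2.imwrite("pics/c5.png",np.hstack([a,b]))
E
```

```text
18.4 [0.42947433 0.0992501  0.14999711] 0.0901404409050043
tin_m (np.int64(183), (array([0.5948, 0.2559]), array([0.5948, 0.2562]), 0.0222), array([0.5951, 0.2561, 0.0416]))
tin_s (np.int64(108), (array([ 0.4109, -0.366 ]), array([ 0.4106, -0.3659]), 0.0168), array([ 0.411 , -0.3663,  0.042 ]))
```

View pics/c5.png

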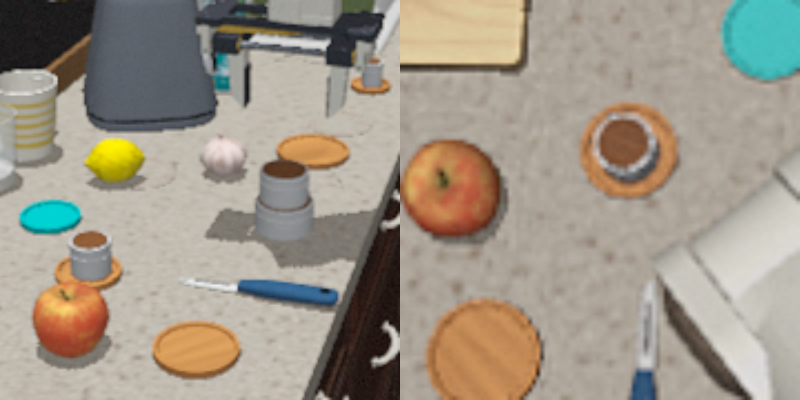

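Tin_m stands upright in its coaster, about 3 mm off centre. Next is tin_l.

Emit:
{"op": "jog_arm", "data": {
  "rows": [
    {"ax": 0,"ay": 0,"az": 0,"x": -0.001,"y": 0,"z": 0.03,"hand": 0.09},
    {"ax": 0,"ay": 0,"az": 0,"x": 0,"y": 0,"z": 0.03,"hand": 0.09},
    {"ax": 0,"ay": 0,"az": 0,"x": 0,"y": 0,"z": 0.025,"hand": 0.09},
    {"ax": 0,"ay": 0,"az": 0,"x": 0,"y": 0,"z": 0.012,"hand": 0.09},
    {"ax": 0,"ay": 0,"az": 0,"x": 0,"y": 0,"z": 0,"hand": 0.07},
    {"ax": 0,"ay": 0,"az": 0,"x": 0,"y": 0,"z": 0,"hand": 0.048},
    {"ax": 0,"ay": 0,"az": 0,"x": 0,"y": 0,"z": 0,"hand": 0.048},
    {"ax": 0,"ay": 0,"az": 0,"x": 0,"y": 0,"z": 0,"hand": 0.048}
  ],
  "squeeze": 22
}}

```text
time: 19.2
ee_pos: [0.4299, 0.099, 0.0532]
tool_rot: [3.139, -0.0, 1.568]
contact_force: [0.3, -0.1, 0.1]
gripper_width: 0.0626
grip_force: 0.0
```

Emit:
{"op": "jog_arm", "data": {
  "rows": [
    {"ax": 0,"ay": 0,"az": 0,"x": 0,"y": 0,"z": 0,"hand": 0.048},
    {"ax": 0,"ay": 0,"az": 0,"x": 0,"y": 0,"z": 0,"hand": 0.048},
    {"ax": 0,"ay": 0,"az": 0,"x": 0,"y": 0,"z": 0,"hand": 0.048},
    {"ax": 0,"ay": 0,"az": 0,"x": 0,"y": 0,"z": 0,"hand": 0.048}
  ]
}}

```text
time: 19.6
ee_pos: [0.4297, 0.0987, 0.053]
tool_rot: [3.14, 0.0, 1.568]
contact_force: [-1.5, -0.4, 6.6]
gripper_width: 0.0554
grip_force: 22.0
```

Emit:
{"op": "jog_arm", "data": {
  "rows": [
    {"ax": 0,"ay": 0,"az": 0,"x": 0,"y": 0,"z": -0.01,"hand": 0.048},
    {"ax": 0,"ay": 0,"az": 0,"x": 0,"y": 0,"z": -0.02,"hand": 0.048},
    {"ax": 0,"ay": 0,"az": 0,"x": 0,"y": 0,"z": -0.03,"hand": 0.048},
    {"ax": 0,"ay": 0,"az": 0,"x": 0,"y": 0,"z": -0.02,"hand": 0.048},
    {"ax": 0,"ay": 0,"az": 0,"x": 0.01,"y": 0,"z": 0,"hand": 0.048},
    {"ax": 0,"ay": 0,"az": 0,"x": 0.02,"y": 0,"z": 0,"hand": 0.048},
    {"ax": 0,"ay": 0,"az": 0,"x": 0.03,"y": 0.005,"z": 0,"hand": 0.048},
    {"ax": 0,"ay": 0,"az": 0,"x": 0.035,"y": 0.005,"z": 0,"hand": 0.048}
  ]
}}

```text
time: 20.4
ee_pos: [0.4388, 0.1936, 0.1315]
tool_rot: [-3.141, 0.001, 1.565]
contact_force: [0.7, -0.3, -1.8]
gripper_width: 0.0553
grip_force: 22.0
```

Emit:
{"op": "jog_arm", "data": {
  "rows": [
    {"ax": 0,"ay": 0,"az": 0,"x": 0.035,"y": 0.005,"z": 0,"hand": 0.048},
    {"ax": 0,"ay": 0,"az": 0,"x": 0.035,"y": 0.002,"z": 0,"hand": 0.048},
    {"ax": 0,"ay": 0,"az": 0,"x": 0.035,"y": 0,"z": 0,"hand": 0.048},
    {"ax": 0,"ay": 0,"az": 0,"x": 0.03,"y": 0,"z": 0,"hand": 0.048},
    {"ax": 0,"ay": 0,"az": 0,"x": 0.02,"y": 0,"z": 0.01,"hand": 0.048},
    {"ax": 0,"ay": 0,"az": 0,"x": 0.01,"y": 0,"z": 0.02,"hand": 0.048},
    {"ax": 0,"ay": 0,"az": 0,"x": 0,"y": 0,"z": 0.03,"hand": 0.048},
    {"ax": 0,"ay": 0,"az": 0,"x": 0,"y": 0,"z": 0.02,"hand": 0.048}
  ]
}}

```text
time: 21.2
ee_pos: [0.4448, 0.3589, 0.0496]
tool_rot: [-3.139, 0.002, 1.569]
contact_force: [-0.3, -0.8, -1.2]
gripper_width: 0.0552
grip_force: 22.0
```

```bash
python3 - <<'E'
from h import *
d=cam("side"); o=env.get_obs(); e=o["ee_pos"]; print(o["time"],e,o["tool_rot"],o["gripper_width"])
P=lambda w:cv2.projectPoints(np.array([w],float),d["rvec"],d["tvec"],d["K"],d["distortion"])[0][0,0].round(1)
print("proj tin axis",P([e[0],e[1]-.001,e[2]+.004]),P([.447,.357,.009]))
for r in env.regions_of("tin_l","side")[:3]:
    m=r["region"]; v,u=np.nonzero(m); print(r["conf"],u.min(),u.max(),v.min(),v.max(),u.mean(),v.mean(),np.median(cloud(d,m),0).round(4))
t=cam("top"); print("tin_xl",disc(t,.038,[.36,.03],[.5,.16]))
E
```

```text
21.25 [0.44351292 0.3570535  0.04678786] [-3.13571906  0.0041799   1.56881002] 0.05530721063319766
proj tin axis [310.1 318.3] [308.4 335.1]
0.78 252 270 284 306 260.0342679127726 296.2429906542056 [0.5942 0.2741 0.0294]
0.69 296 322 303 331 308.6434911242604 317.39201183431953 [0.441  0.3747 0.0673]
0.62 382 392 206 219 386.97520661157023 212.43801652892563 [ 0.4113 -0.356   0.0294]Traceback (most recent call last):
  File "<stdin>", line 7, in <module>
  File "h.py", line 23, in disc
    return k.sum(),circ(plane(d,np.c_[u,v][k],z)),p[k].mean(0).round(4)
                        ~~~~~^^^^^^^^^^^^^^^^^^^
  File "h.py", line 8, in plane
    n=cv2.undistortPoints(np.asarray(px,float).reshape(-1,1,2),d["K"],d["distortion"])[:,0]
      ~~~~~~~~~~~~~~~~~~~^^^^^^^^^^^^^^^^^^^^^^^^^^^^^^^^^^^^^^^^^^^^^^^^^^^^^^^^^^^^^
cv2.error: OpenCV(4.12.0) /io/opencv/modules/calib3d/src/undistort.dispatch.cpp:347: error: (-215:Assertion failed) CV_IS_MAT(_src) && CV_IS_MAT(_dst) && (_src->rows == 1 || _src->cols == 1) && (_dst->rows == 1 || _dst->cols == 1) && _src->cols + _src->rows - 1 == _dst->rows + _dst->cols - 1 && (CV_MAT_TYPE(_src->type) == CV_32FC2 || CV_MAT_TYPE(_src->type) == CV_64FC2) && (CV_MAT_TYPE(_dst->type) == CV_32FC2 || CV_MAT_TYPE(_dst->type) == CV_64FC2) in function 'cvUndistortPointsInternal'
```

Emit:
{"op": "jog_arm", "data": {
  "rows": [
    {"ax": 0,"ay": 0,"az": 0,"x": 0,"y": 0,"z": 0,"hand": 0.048},
    {"ax": 0,"ay": 0,"az": 0,"x": 0,"y": 0,"z": 0.012,"hand": 0.048},
    {"ax": 0,"ay": 0,"az": 0,"x": 0,"y": 0,"z": 0.01,"hand": 0.048},
    {"ax": 0,"ay": 0,"az": 0,"x": 0,"y": 0,"z": 0.005,"hand": 0.048},
    {"ax": 0,"ay": 0,"az": 0,"x": 0,"y": 0,"z": 0,"hand": 0.048},
    {"ax": 0,"ay": 0,"az": 0,"x": 0,"y": 0,"z": 0,"hand": 0.048}
  ]
}}

```text
time: 21.95
ee_pos: [0.4466, 0.3588, 0.0252]
tool_rot: [-3.141, 0.0, 1.568]
contact_force: [-0.6, 0.2, -0.6]
gripper_width: 0.0555
grip_force: 22.0
```

Emit:
{"op": "jog_arm", "data": {
  "rows": [
    {"ax": 0,"ay": 0,"az": 0,"x": -0.001,"y": 0,"z": 0.002,"hand": 0.048},
    {"ax": 0,"ay": 0,"az": 0,"x": 0,"y": 0,"z": 0.001,"hand": 0.048},
    {"ax": 0,"ay": 0,"az": 0,"x": 0,"y": 0,"z": 0.001,"hand": 0.048},
    {"ax": 0,"ay": 0,"az": 0,"x": 0,"y": 0,"z": 0.001,"hand": 0.048},
    {"ax": 0,"ay": 0,"az": 0,"x": 0,"y": 0,"z": 0.0005,"hand": 0.048},
    {"ax": 0,"ay": 0,"az": 0,"x": 0,"y": 0,"z": 0,"hand": 0.048},
    {"ax": 0,"ay": 0,"az": 0,"x": 0,"y": 0,"z": 0,"hand": 0.048}
  ]
}}

```text
time: 22.65
ee_pos: [0.4467, 0.3578, 0.02]
tool_rot: [3.141, 0.0, 1.568]
contact_force: [-1.2, -1.0, 3.5]
gripper_width: 0.0557
grip_force: 22.0
```

Emit:
{"op": "jog_arm", "data": {
  "rows": [
    {"ax": 0,"ay": 0,"az": 0,"x": 0,"y": 0,"z": 0,"hand": 0.06},
    {"ax": 0,"ay": 0,"az": 0,"x": 0,"y": 0,"z": 0,"hand": 0.07},
    {"ax": 0,"ay": 0,"az": 0,"x": 0,"y": 0,"z": 0,"hand": 0.08},
    {"ax": 0,"ay": 0,"az": 0,"x": 0,"y": 0,"z": 0,"hand": 0.088},
    {"ax": 0,"ay": 0,"az": 0,"x": 0,"y": 0,"z": 0,"hand": 0.088},
    {"ax": 0,"ay": 0,"az": 0,"x": 0,"y": 0,"z": -0.01,"hand": 0.088},
    {"ax": 0,"ay": 0,"az": 0,"x": 0,"y": 0,"z": -0.03,"hand": 0.09},
    {"ax": 0,"ay": 0,"az": 0,"x": 0,"y": 0,"z": -0.04,"hand": 0.091}
  ]
}}

```text
time: 23.45
ee_pos: [0.4454, 0.3568, 0.0996]
tool_rot: [-3.138, 0.002, 1.568]
contact_force: [0.9, 0.7, -0.1]
gripper_width: 0.0906
grip_force: 0.0
```

Emit:
{"op": "jog_arm", "data": {
  "rows": [
    {"ax": 0,"ay": 0,"az": 0,"x": -0.02,"y": 0,"z": -0.03,"hand": 0.091},
    {"ax": 0,"ay": 0,"az": 0,"x": -0.04,"y": 0,"z": 0,"hand": 0.091},
    {"ax": 0,"ay": 0,"az": 0,"x": -0.05,"y": -0.005,"z": 0,"hand": 0.091},
    {"ax": 0,"ay": 0,"az": 0,"x": -0.05,"y": -0.005,"z": 0,"hand": 0.091},
    {"ax": 0,"ay": 0,"az": 0,"x": -0.05,"y": -0.005,"z": 0,"hand": 0.091},
    {"ax": 0,"ay": 0,"az": 0,"x": -0.035,"y": -0.002,"z": 0,"hand": 0.091},
    {"ax": 0,"ay": 0,"az": 0,"x": -0.015,"y": 0,"z": 0,"hand": 0.091},
    {"ax": 0,"ay": 0,"az": 0,"x": 0,"y": 0,"z": 0,"hand": 0.091}
  ]
}}

```text
time: 24.25
ee_pos: [0.429, 0.0955, 0.13]
tool_rot: [3.141, 0.002, 1.563]
contact_force: [0.2, -0.1, 0.4]
gripper_width: 0.0908
grip_force: 0.0
```

```bash
python3 - <<'E'
from h import *
t=cam("top");d=cam("side");o=env.get_obs(); print(o["time"],o["ee_pos"],o["gripper_width"])
for n,c,z,b in(("l",t,.043,([.39,.29],[.5,.42])),("xl",d,.038,([.36,.03],[.5,.16])),("xl",t,.038,([.36,.03],[.5,.16]))):
    try: print(n,disc(c,z,*b,tol=.005))
    except Exception: print(n,"hidden")
for r in env.regions_of("tin_xl","side")[:3]:
    m=r["region"]; v,u=np.nonzero(m); p=cloud(d,m); k=p[:,2]<.03
    q=p[k]; c=np.linalg.lstsq(np.c_[2*q[:,:2],np.ones(len(q))],(q[:,:2]**2).sum(1),rcond=None)[0]
    print(r["conf"],u.min(),u.max(),v.min(),v.max(),np.median(p,0).round(4),"circle",c[:2])
a=cv2.resize(d["frame"][200:370,240:410,::-1],(400,400)); b=cv2.resize(t["frame"][220:320,150:250,::-1],(400,400))
cv2.imwrite("pics/c6.png",np.hstack([a,b]))
E
```

```text
24.35 [0.4293455  0.09900223 0.13032851] 0.09101523907076618
l (np.int64(280), (array([0.4449, 0.355 ]), array([0.4458, 0.3556]), 0.0286), array([0.445 , 0.3551, 0.0425]))
xl (np.int64(303), (array([0.4278, 0.1004]), array([0.4292, 0.1023]), 0.0394), array([0.4279, 0.1001, 0.0378]))
xl hidden
0.64 335 361 264 288 [0.4247 0.1149 0.0336] circle [0.43848265 0.06832127]
0.6 244 274 296 310 [0.5834 0.2711 0.0067] circle [0.59957914 0.26054267]
0.42 311 330 241 258 [ 0.5332 -0.0042  0.0327] circle [ 0.55080979 -0.05976206]
```

View pics/c6.png

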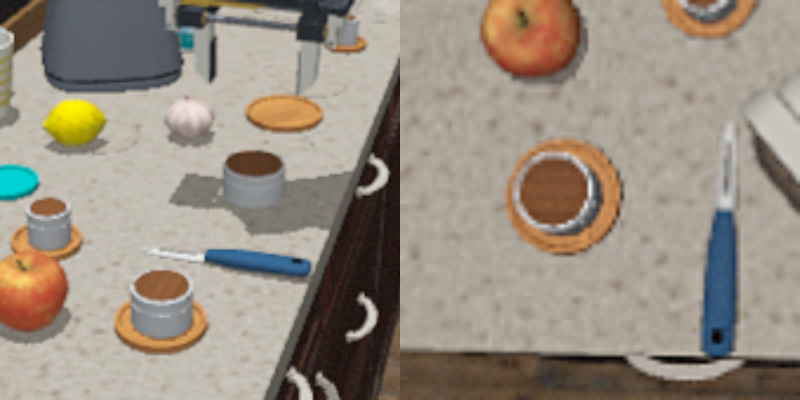

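Tin_l stands upright in its coaster at (0.445, 0.355). Tin_xl is at about (0.428, 0.099), under the open fingers.

Emit:
{"op": "jog_arm", "data": {
  "rows": [
    {"ax": 0,"ay": 0,"az": 0,"x": 0,"y": -0.001,"z": 0.03,"hand": 0.091},
    {"ax": 0,"ay": 0,"az": 0,"x": 0,"y": 0,"z": 0.03,"hand": 0.091},
    {"ax": 0,"ay": 0,"az": 0,"x": 0,"y": 0,"z": 0.02,"hand": 0.091},
    {"ax": 0,"ay": 0,"az": 0,"x": 0,"y": 0,"z": 0.02,"hand": 0.091},
    {"ax": 0,"ay": 0,"az": 0,"x": 0,"y": 0,"z": 0.014,"hand": 0.091},
    {"ax": 0,"ay": 0,"az": 0,"x": 0,"y": 0,"z": 0,"hand": 0.08},
    {"ax": 0,"ay": 0,"az": 0,"x": 0,"y": 0,"z": 0,"hand": 0.06},
    {"ax": 0,"ay": 0,"az": 0,"x": 0,"y": 0,"z": 0,"hand": 0.06}
  ],
  "squeeze": 25
}}

```text
time: 25.2
ee_pos: [0.4286, 0.0997, 0.0165]
tool_rot: [3.14, -0.001, 1.569]
contact_force: [-0.8, -0.1, 0.5]
gripper_width: 0.0717
grip_force: 0.0
```

Emit:
{"op": "jog_arm", "data": {
  "rows": [
    {"ax": 0,"ay": 0,"az": 0,"x": 0,"y": 0,"z": 0,"hand": 0.06},
    {"ax": 0,"ay": 0,"az": 0,"x": 0,"y": 0,"z": 0,"hand": 0.06},
    {"ax": 0,"ay": 0,"az": 0,"x": 0,"y": 0,"z": 0,"hand": 0.06},
    {"ax": 0,"ay": 0,"az": 0,"x": 0,"y": 0,"z": 0,"hand": 0.06}
  ]
}}

```text
time: 25.6
ee_pos: [0.4288, 0.0992, 0.0165]
tool_rot: [3.14, -0.001, 1.568]
contact_force: [-0.1, 2.4, 7.1]
gripper_width: 0.0675
grip_force: 25.0
```

Emit:
{"op": "jog_arm", "data": {
  "rows": [
    {"ax": 0,"ay": 0,"az": 0,"x": 0,"y": 0,"z": -0.01,"hand": 0.06},
    {"ax": 0,"ay": 0,"az": 0,"x": 0,"y": 0,"z": -0.02,"hand": 0.06},
    {"ax": 0,"ay": 0,"az": 0,"x": 0,"y": 0,"z": -0.03,"hand": 0.06},
    {"ax": 0,"ay": 0,"az": 0,"x": 0,"y": 0,"z": -0.03,"hand": 0.06},
    {"ax": 0,"ay": 0,"az": 0,"x": -0.01,"y": 0,"z": -0.01,"hand": 0.06},
    {"ax": 0,"ay": 0,"az": 0,"x": -0.02,"y": 0,"z": 0,"hand": 0.06},
    {"ax": 0,"ay": 0,"az": 0,"x": -0.03,"y": 0.003,"z": 0,"hand": 0.06},
    {"ax": 0,"ay": 0,"az": 0,"x": -0.035,"y": 0.004,"z": 0,"hand": 0.06}
  ]
}}

```text
time: 26.4
ee_pos: [0.4341, 0.0028, 0.1163]
tool_rot: [-3.141, 0.001, 1.57]
contact_force: [0.3, -0.6, -1.5]
gripper_width: 0.0673
grip_force: 25.0
```

Emit:
{"op": "jog_arm", "data": {
  "rows": [
    {"ax": 0,"ay": 0,"az": 0,"x": -0.035,"y": 0.004,"z": 0,"hand": 0.06},
    {"ax": 0,"ay": 0,"az": 0,"x": -0.035,"y": 0.002,"z": 0,"hand": 0.06},
    {"ax": 0,"ay": 0,"az": 0,"x": -0.025,"y": 0,"z": 0,"hand": 0.06},
    {"ax": 0,"ay": 0,"az": 0,"x": -0.012,"y": 0,"z": 0.01,"hand": 0.06},
    {"ax": 0,"ay": 0,"az": 0,"x": -0.005,"y": 0,"z": 0.02,"hand": 0.06},
    {"ax": 0,"ay": 0,"az": 0,"x": 0,"y": 0,"z": 0.025,"hand": 0.06},
    {"ax": 0,"ay": 0,"az": 0,"x": 0,"y": 0,"z": 0.015,"hand": 0.06},
    {"ax": 0,"ay": 0,"az": 0,"x": 0,"y": 0,"z": 0,"hand": 0.06}
  ]
}}

```text
time: 27.2
ee_pos: [0.438, -0.1072, 0.0438]
tool_rot: [-3.137, -0.002, 1.569]
contact_force: [-0.8, -0.3, -0.6]
gripper_width: 0.0673
grip_force: 25.0
```

Emit:
{"op": "jog_arm", "data": {
  "rows": [
    {"ax": 0,"ay": 0,"az": 0,"x": 0,"y": 0,"z": 0,"hand": 0.06},
    {"ax": 0,"ay": 0,"az": 0,"x": 0,"y": 0,"z": 0,"hand": 0.06}
  ]
}}

```text
time: 27.4
ee_pos: [0.441, -0.108, 0.0464]
tool_rot: [3.14, 0.0, 1.569]
contact_force: [0.3, 0.0, -2.3]
gripper_width: 0.0676
grip_force: 25.0
```

```bash
python3 - <<'E'
from h import *
d=cam("side"); o=env.get_obs(); e=o["ee_pos"]; print(o["time"],e,o["tool_rot"],o["gripper_width"])
P=lambda w:cv2.projectPoints(np.array([w],float),d["rvec"],d["tvec"],d["K"],d["distortion"])[0][0,0].round(1)
print("proj tin axis",P([e[0],e[1],e[2]+.002]),P([.4415,-.1085,.009]))
for r in env.regions_of("tin_xl","side")[:3]:
    m=r["region"]; v,u=np.nonzero(m); print(r["conf"],u.min(),u.max(),v.min(),v.max(),u.mean(),v.mean(),np.median(cloud(d,m),0).round(4))
cv2.imwrite("pics/s7.png",cv2.resize(d["frame"][180:300,280:440,::-1],(800,600)))
E
```

```text
27.45 [ 0.44104119 -0.10826405  0.04653112] [3.14020746e+00 4.00854029e-04 1.56836800e+00] 0.06798440635679068
proj tin axis [361.6 234.4] [361.  246.8]
```

View pics/s7.png

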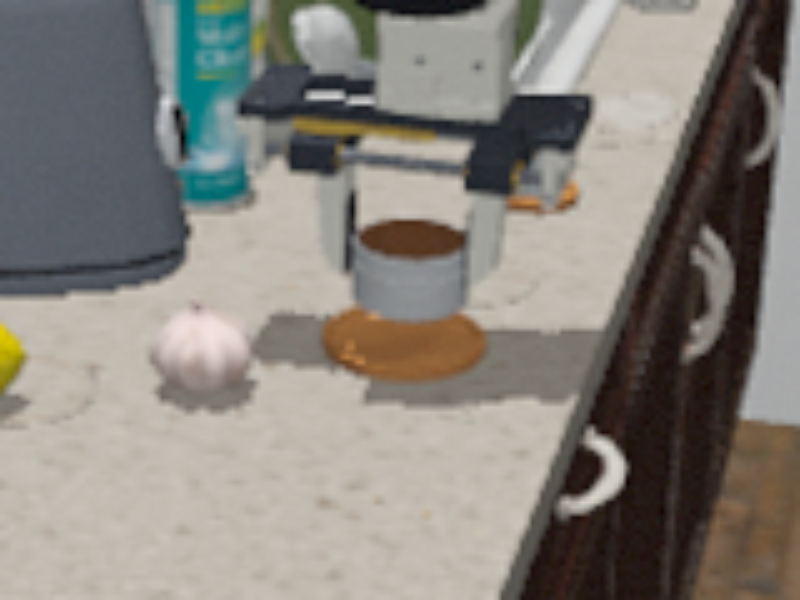

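Tin_xl is held upright at (411,268), over its coaster centred at (405,342), so it is well aligned. The garlic is untouched. Lowering by 22 mm, then small steps.

Emit:
{"op": "jog_arm", "data": {
  "rows": [
    {"ax": 0,"ay": 0,"az": 0,"x": 0,"y": 0,"z": 0.01,"hand": 0.06},
    {"ax": 0,"ay": 0,"az": 0,"x": 0,"y": 0,"z": 0.008,"hand": 0.06},
    {"ax": 0,"ay": 0,"az": 0,"x": 0,"y": 0,"z": 0.003,"hand": 0.06},
    {"ax": 0,"ay": 0,"az": 0,"x": 0,"y": 0,"z": 0.001,"hand": 0.06},
    {"ax": 0,"ay": 0,"az": 0,"x": 0,"y": 0,"z": 0.001,"hand": 0.06},
    {"ax": 0,"ay": 0,"az": 0,"x": 0,"y": 0,"z": 0.001,"hand": 0.06},
    {"ax": 0,"ay": 0,"az": 0,"x": 0,"y": 0,"z": 0,"hand": 0.06},
    {"ax": 0,"ay": 0,"az": 0,"x": 0,"y": 0,"z": 0,"hand": 0.06}
  ]
}}

```text
time: 28.3
ee_pos: [0.4405, -0.1085, 0.0219]
tool_rot: [3.141, 0.0, 1.568]
contact_force: [1.1, -0.0, -1.9]
gripper_width: 0.0677
grip_force: 25.0
```

Emit:
{"op": "jog_arm", "data": {
  "rows": [
    {"ax": 0,"ay": 0,"az": 0,"x": 0,"y": 0,"z": 0.001,"hand": 0.06},
    {"ax": 0,"ay": 0,"az": 0,"x": 0,"y": 0,"z": 0,"hand": 0.06},
    {"ax": 0,"ay": 0,"az": 0,"x": 0,"y": 0,"z": 0,"hand": 0.06}
  ]
}}

```text
time: 28.6
ee_pos: [0.4405, -0.1086, 0.0215]
tool_rot: [3.141, 0.001, 1.568]
contact_force: [-3.4, -0.1, 9.3]
gripper_width: 0.0674
grip_force: 25.0
```

Touching down. I'll release, rise, and move the arm clear toward the right.

Emit:
{"op": "jog_arm", "data": {
  "rows": [
    {"ax": 0,"ay": 0,"az": 0,"x": 0,"y": 0,"z": 0,"hand": 0.072},
    {"ax": 0,"ay": 0,"az": 0,"x": 0,"y": 0,"z": 0,"hand": 0.08},
    {"ax": 0,"ay": 0,"az": 0,"x": 0,"y": 0,"z": 0,"hand": 0.091},
    {"ax": 0,"ay": 0,"az": 0,"x": 0,"y": 0,"z": 0,"hand": 0.091},
    {"ax": 0,"ay": 0,"az": 0,"x": 0,"y": 0,"z": 0,"hand": 0.091},
    {"ax": 0,"ay": 0,"az": 0,"x": 0,"y": 0,"z": -0.01,"hand": 0.091},
    {"ax": 0,"ay": 0,"az": 0,"x": 0,"y": 0,"z": -0.03,"hand": 0.091},
    {"ax": 0,"ay": 0,"az": 0,"x": 0,"y": 0,"z": -0.04,"hand": 0.091}
  ]
}}

```text
time: 29.4
ee_pos: [0.439, -0.1077, 0.101]
tool_rot: [-3.138, -0.002, 1.569]
contact_force: [0.3, -0.8, -0.4]
gripper_width: 0.0909
grip_force: 0.0
```

Emit:
{"op": "jog_arm", "data": {
  "rows": [
    {"ax": 0,"ay": 0,"az": 0,"x": 0,"y": 0,"z": -0.04,"hand": 0.091},
    {"ax": 0,"ay": 0,"az": 0,"x": 0.02,"y": 0,"z": -0.04,"hand": 0.091},
    {"ax": 0,"ay": 0,"az": 0,"x": 0.04,"y": 0,"z": -0.02,"hand": 0.091},
    {"ax": 0,"ay": 0,"az": 0,"x": 0.04,"y": 0,"z": 0,"hand": 0.091},
    {"ax": 0,"ay": 0,"az": 0,"x": 0.04,"y": 0,"z": 0,"hand": 0.091},
    {"ax": 0,"ay": 0,"az": 0,"x": 0.03,"y": 0,"z": 0,"hand": 0.091},
    {"ax": 0,"ay": 0,"az": 0,"x": 0.01,"y": 0,"z": 0,"hand": 0.091},
    {"ax": 0,"ay": 0,"az": 0,"x": 0,"y": 0,"z": 0,"hand": 0.091}
  ]
}}

```text
time: 30.2
ee_pos: [0.4407, 0.073, 0.2012]
tool_rot: [3.141, 0.0, 1.572]
contact_force: [-0.4, -0.7, 0.4]
gripper_width: 0.0908
grip_force: 0.0
```

```bash
python3 - <<'E'
from h import *
t=cam("top");d=cam("side");o=env.get_obs(); print(o["time"],o["ee_pos"],o["contact_force"])
for n,b in(("s",([.36,-.43],[.46,-.31])),("m",([.55,.20],[.65,.31])),("l",([.39,.29],[.5,.42])),("xl",([.38,-.17],[.5,-.05]))):
    for q,c in(("top",t),("side",d)):
        try: print(n,q,disc(c,.043,*b,tol=.006))
        except Exception: print(n,q,"hidden")
cv2.imwrite("pics/c8.png",cv2.resize(d["frame"][180:360,220:460,::-1],(800,600)))
E
```

```text
30.3 [0.440782   0.07040783 0.20067445] [0.39296676 0.41104781 0.1220151 ]
s top (np.int64(101), (array([ 0.4113, -0.3667]), array([ 0.4112, -0.3668]), 0.0162), array([ 0.4113, -0.3668,  0.0427]))
s side (np.int64(42), (array([ 0.4117, -0.3588]), array([ 0.4096, -0.357 ]), 0.0244), array([ 0.4119, -0.3602,  0.0425]))
m top (np.int64(174), (array([0.5949, 0.2561]), array([0.5948, 0.2564]), 0.0222), array([0.5951, 0.2562, 0.0423]))
m side (np.int64(169), (array([0.5959, 0.2624]), array([0.5949, 0.2619]), 0.0257), array([0.596 , 0.2621, 0.0428]))
l top (np.int64(292), (array([0.4456, 0.3551]), array([0.4458, 0.3554]), 0.0287), array([0.4456, 0.3552, 0.0424]))
l side (np.int64(368), (array([0.4446, 0.3613]), array([0.4453, 0.3619]), 0.032), array([0.4447, 0.3608, 0.0426]))
xl top (np.int64(440), (array([ 0.4399, -0.1117]), array([ 0.44  , -0.1114]), 0.0342), array([ 0.44  , -0.1117,  0.0427]))
xl side (np.int64(211), (array([ 0.4385, -0.1047]), array([ 0.4367, -0.1025]), 0.042), array([ 0.4387, -0.1057,  0.0425]))
```

View pics/c8.png

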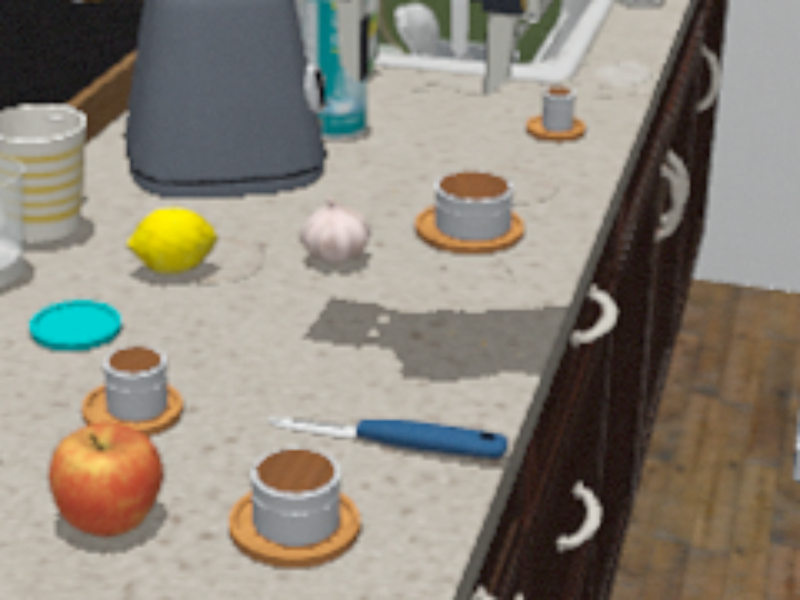

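All four tins stand flat in their own coasters, at about (558,105), (473,205), (136,385) and (296,495) in the crop. Their tops are at 0.042–0.043 m and they sit within about 4 mm of centre. The garlic and apple are in place and the gripper is clear.

```bash
python3 -c "
from rig import env
print(env.close_job())"
```

```text
the job is handed in; nothing more can be done
None
```

The job is handed in: all four tins stand upright on their own coasters, each within about 4 mm of centre by the cameras, with the garlic and apple where they were; the hand-in call returned no verdict.

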